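# Hang the wax tampers in the gravity chute and let them down to the front

### The arm

A 6-joint arm with a two-finger parallel gripper is mounted at the origin on the work surface. World frame = base frame: x ahead of the robot, y to its left, z up, the work surface at z = 0. Lengths are in m, angles in degrees, forces in N, time in s.
With the tool pointing down it reaches from about 0.3 to 0.75 m from the base axis. Payload 8.5 kg.
Tool frame: the origin (TCP) lies midway between the tips of the shut fingers; the grasp point (between the pads) lies 19 mm behind it (env.tcp_to_grasp is the z of the grasp point in the tool frame, in m); z points along the fingers, y is the line along which they close (so a half turn about z gives the same grasp; the last joint's range is limited). The gripper opens to 85 mm and grips with 20 to 120 N. Pads are 22 mm wide; open, the fingers measure 114 mm over their backs; the gripper's body (76 mm by 85 mm) begins 54 mm behind the grasp point. The pads swing forward as they close: fully open they stand 13 mm farther back than shut.
Start: joints at [-87.909, 21.807, 74.336, -0, 83.858, -12.336], TCP at [0.137, -0.533, 0.231] pointing down, gripper open.
Joint ranges: [-178.18, 178.18], [-50.72, 133.34], [12.68, 142.11], [-81.47, 261.47], [9.98, 163.14], [-165.26, 165.26]. Speed limits (degrees/s): [136.94, 136.94, 180, 180, 180, 180].

### API

Orientations are given as a 3x3 rotation matrix whose columns are the frame's x, y, z axes.
In Python, from rig import env, imaging, job, models gives the robot as it stands. The module is installed in compiled form; this text tells all that it offers.
- The arm moves only by the tool jog_arm, never from a script. Its argument "plan" is text: rows parted by semicolons, each of 7 numbers parted by spaces: the turn, a rotation vector about the tool's x, y, z in degrees, then the shift along the tool's x, y, z in cm, then the closure in counts, from 0 (fully open) to 255 (shut). In form: rx ry rz x y z claw; .... A call has 1 to 10 rows; each row shifts and turns the commanded pose from where the row before left it, along the tool's axes as they then stand; what a row does not reach is not made up. A row lasts 1/12 s, in which the tool goes at most 41.7 mm and 7.16 degrees, less where a joint would pass 70% of its speed; a pose out of reach is approached as far as the arm can. A call with a gripper value outside its range is refused whole. The fingers move at their own pace and stop on an object; "grip_force" is the grip in N (left out, the last holds). Time passes only in rows, so rows that do not move let the fingers close. It gives the time, the measured TCP pose, the force, the opening and the grip force at its end, in the units of the state.
- env.observe(): the state, without advancing time (a new reading comes with each control period).
- imaging.get_image(name): name is "side" or "top" or "wrist"; returns a dict with "pixels" (384x512x3 uint8, red, green, blue), "depth" (384x512 float32, m along the optical axis (not along the pixel's ray), 0 where there is no reading), "fov_y" (degrees; the focal length in pixels is half the picture's height over the tangent of half this angle, whatever the lens; pixels are square), "cx", "cy" (the principal point, pixels), "world_from_camera" (4x4, takes a point from camera to world coordinates). Camera axes: x right, y down, z forward; pixel columns grow to the right and rows downward; lengths in m; the calibration is good to about 2 mm. A picture is of the moment at which its call begins.
- job.close_job(): hands the job in; it is judged then, once.
Trained networks look in the newest picture that a camera, given by its name, has taken for a name from the list of things; names that differ only in an ending like _2 or _b are one class to them, and where a whole thing is asked for, a point or a joint stands for the part that bears it (a point fixed in the world has none). Each returns a list of dicts, best first, with "confidence" (0 to 1); they miss things now and then, are a little off and sometimes report something else, mostly with a low value. They report only what shows in the picture. A call takes as long as a camera call. They do not tell look-alikes from the thing itself.
- models.outline_of(camera, query): "region" (384x512 bool, what is visible of it) and "bbox" ([centre column, centre row, width, height] in pixels, round what is visible of it).
- models.tip_of(camera, query): "at" ([column, row] in pixels: a listed point, or the origin of a listed thing).
The state is a dict: "time_s": time; "q": joint angles; "qvel": joint speeds; "joint_efforts": joint torques, N m; "position": TCP position; "tool_rot": TCP orientation; "ft_force": force on the tool from outside, world axes, zero at the start; "wrist_torque": the same for the moment, N m; "grip_width": finger opening in m; "gripper_force": force on a finger pad.
Only numpy, scipy, OpenCV 4.12 (cv2) and the standard library are available. Lean on these libraries where they do the work, as an engineer would, in place of code of your own. Each camera call takes 0.05 s, during which the arm holds its last target. There are 200 camera calls.

### The job

Feed both loose wooden wax tampers into the sloping two-rod chute above its closed gate, so that each hangs from the rods by its disc with the handle down between them. Once both hang at rest behind the closed gate, pull the gate fully open by its knob so that they slide down to the stop at the low end, still hanging handle down; leave the gate open and do not disturb the candle vessel, the jar or the round lid.

Things in the scene. Friction and masses are not known exactly. Their poses are not given: they have to be found in the camera images.
- tamper_a: One of two identical beech wax tampers (75 g): disc 64 mm across, 14 mm thick, on a handle 22 mm thick, 100 mm long, round end. Origin: centre of the disc's handle-side face. z axis: along the handle, from handle to disc (handle runs 100 mm to -z, disc 14 mm to +z). Starts lying on the table on disc rim and handle end, handle dipping 13 degrees: its axis is 24 mm up, 30 mm from the disc.
- tamper_b: The second tamper, identical to tamper_a; either may be fed first.
- tamper_a_disc (a point): Same point as tamper_a's origin: centre of the disc's handle-side face. On a properly hanging tamper it is level with the rod tops, and the handle stands square to the rods, its tip 44 mm uphill of the disc.
- tamper_b_disc (a point): The same point of tamper_b.
- tamper_a_tip (a point): End of tamper_a's handle, on its axis, 100 mm from the disc's face.
- tamper_b_tip (a point): End of tamper_b's handle.
- chute: Wooden stand, fixed, base 150 x 450 x 14 mm, carrying two parallel waxed steel rods (12 mm thick, 390 mm long) sloping 26 degrees. Origin: centre of the base's underside. +y is downhill, x across, the gate's knob on the -x side. Slot between the rods: 32 mm clear, centred on x = 0. Rod tops 276 mm above the table at the high end (y = -175 mm), 105 mm at the low end (y = +175 mm).
- rail (a point): Midway between the rods, level with their tops, at the high end. Its y axis runs downhill along the rods, z square to them (up), x across. Rods: y = 0 to 390 mm; gate bar 227 to 243 mm; stop just short of 390. Discs wait at the gate at y = 195 and 131 mm, and after release rest near 351 and 287. A board under the high end (12 mm below the rod tops) carries the rods.
- gate (a joint): Gate bar, wooden, 108 mm long across the chute, 16 mm wide, lying 3 to 17 mm above the rod tops. 0 = closed (the bar crosses both rods and stops the discs); it slides towards the chute's -x (the knob side), 0.09 m = fully open, clear of the discs. Friction about 2 N plus light damping; it stays where it is left.
- gate_knob (a point): Grip point on the gate's upright knob, a round peg 18 mm thick: on its axis, 17 mm below its top and about 28 mm above the bar. It moves with the gate; closed, it is 72 mm from the slot's centre line, 218 mm above the table.
- vessel: Bystander: off-white ceramic candle vessel, open cup, 90 mm across, 100 mm tall, on the table on the robot's side of the chute. Origin: centre of its underside. Leave alone.
- jar: Bystander: white plastic jar with cap, 72 mm across, 85 mm tall, on the robot's side of the chute's low half. Origin: centre of its underside. Leave alone.
- lid: Bystander: round wooden candle lid, 90 mm across and 12 mm thick, lying flat near the robot, right of the vessel. Origin: centre of its underside. Leave alone.
- slot (a point): Feeding place: midway between the rods, level with their tops, 90 mm from the high end. Slot open above. A handle passes the slot, a disc does not: a tamper laid along the slot (say handle downhill, disc's rim on the rods near the high end) and let go swings its handle down through the slot, hangs by the disc and slides downhill till stopped (waxed rods). Axes as the chute's.
- stop (a point): Top edge, middle, of the wooden stop board across the low end of the rods, 135 mm above the table; board 110 mm wide, 18 mm thick. Axes as the chute's.
Things that resemble listed ones, but are neither listed nor needed, are in the scene too. Leave any turquoise or yellow look-alike of the tamper_a alone.

How it is judged:
By the outcome, as a careful person would: the job done as asked, in the order asked, and still so for the second after the job is handed in, with the robot touching nothing.
It also fails if it takes over 72 s, if anything falls off the work surface, if the arm or the gripper's body presses on something with over 40 N, if the wrist force passes 120 N, or if a joint passes its speed limit or range.

## Working session

There is one attempt and no reset: what is moved stays moved. The work goes in short steps, Python scripts to look and compute and a tool call to move; the robot and the scene stay as the last step left them, time stands still between calls to the robot, and variables do not carry over. Pictures are saved under pics/ and viewed, at most 10 in all, crops included, and the job is handed in when it is done.

Besides the shell and the picture viewer there is one more tool, called as name(argument=value, ...) on one line, values as JSON. jog_arm: Moves the arm, as the interface text tells. Its arguments: {"type":"object","properties":{"plan":{"type":"string"},"grip_force":{"type":"number"}},"required":["plan"]}

```bash
mkdir -p pics; cat > h.py <<'E'
import numpy as np, cv2
from rig import env, imaging, job, models
def f(im): return im["pixels"].shape[0]/2/np.tan(np.radians(im["fov_y"])/2)
def unproj(im,u,v,d=None):
    if d is None:
        p=im["depth"][int(v)-1:int(v)+2,int(u)-1:int(u)+2]; p=p[p>0]; d=np.median(p) if len(p) else 0
    F=f(im); c=np.array([(u-im["cx"])/F*d,(v-im["cy"])/F*d,d,1]); return (im["world_from_camera"]@c)[:3]
def cloud(im):
    h,w=im["depth"].shape; v,u=np.mgrid[:h,:w]; d=im["depth"]; F=f(im)
    P=np.stack([(u-im["cx"])/F*d,(v-im["cy"])/F*d,d],-1)
    M=im["world_from_camera"]; return P@M[:3,:3].T+M[:3,3]
def proj(im,p):
    c=np.linalg.inv(im["world_from_camera"])@np.append(p,1); return c[:2]/c[2]*f(im)+[im["cx"],im["cy"]]
E
cat > a.py <<'E'
from h import *
np.set_printoptions(precision=4,suppress=True)
for cam in ["top","side"]:
    im=imaging.get_image(cam); cv2.imwrite(f"pics/{cam}0.png",cv2.resize(im["pixels"][:,:,::-1],(768,576)))
    print(cam,im["fov_y"],im["cx"],im["cy"],im["world_from_camera"])
    for q in ["tamper_a_disc","tamper_a_tip","rail","slot","stop","gate_knob","vessel","jar","lid","chute"]:
        for r in models.tip_of(cam,q):
            print(q,round(r["confidence"],2),np.round(r["at"]),unproj(im,*r["at"]))
print(env.observe())
E
python3 a.py
```

```text
top 49.15329356978107 253.95792962948036 186.57123621109625 [[ 0.012  -0.9986  0.0507  0.4626]
 [-0.9999 -0.0115  0.0095 -0.0423]
 [-0.0089 -0.0508 -0.9987  1.4765]
 [ 0.      0.      0.      1.    ]]
tamper_a_disc 0.83 [338. 161.] [ 0.627  -0.3145  0.0421]
tamper_a_disc 0.74 [385. 178.] [ 0.5681 -0.4759  0.0418]
tamper_a_disc 0.72 [302. 267.] [ 0.2618 -0.1978  0.0212]
tamper_a_disc 0.64 [220. 158.] [0.6371 0.093  0.0127]
tamper_a_disc 0.5 [377. 236.] [ 0.3735 -0.4495  0.0394]
tamper_a_disc 0.48 [290. 116.] [ 0.7745 -0.1476  0.061 ]
tamper_a_tip 0.86 [383. 206.] [ 0.4738 -0.4824 -0.0005]
tamper_a_tip 0.82 [333. 276.] [ 0.2316 -0.3041  0.0192]
tamper_a_tip 0.79 [288. 145.] [ 0.6833 -0.1444  0.0208]
tamper_a_tip 0.63 [307. 168.] [ 0.6037 -0.2158  0.0008]
tamper_a_tip 0.58 [356. 174.] [ 0.5867 -0.3856  0.0113]
tamper_a_tip 0.55 [347. 204.] [ 0.4815 -0.3511  0.0198]
tamper_a_tip 0.4 [245. 154.] [ 0.619  -0.0041  0.2626]
rail 0.83 [246. 158.] [ 0.608  -0.0056  0.2587]
slot 0.7 [220. 158.] [0.6354 0.0905 0.0128]
slot 0.18 [175. 192.] [0.5135 0.2462 0.0147]
stop 0.61 [134. 172.] [0.5738 0.3
[... 1244 characters left out ...]
305. 339.] [0.3808 0.3308 0.0489]
lid 0.79 [294. 241.] [ 0.3939 -0.0253  0.0096]
chute 0.76 [226. 290.] [0.5888 0.1758 0.0127]
{'time_s': 1.1, 'q': array([-87.9113,  21.8061,  74.3375,   0.0004,  83.8578, -12.3353]), 'qvel': array([-0.0031, -0.0867, -0.0592, -0.0027, -0.1666, -0.0455]), 'joint_efforts': array([ -0.0021, -44.8343, -23.1463,  -0.0002,   0.0005,   0.0001]), 'position': array([ 0.137 , -0.5326,  0.2313]), 'tool_rot': array([[ 0.9685,  0.2491,  0.    ],
       [ 0.2491, -0.9685,  0.    ],
       [ 0.    , -0.    , -1.    ]]), 'ft_force': array([ 0.4069, -0.6001,  0.1694]), 'wrist_torque': array([ 0.0019, -0.0154, -0.0181]), 'gripper_force': 0.0, 'grip_width': 0.08528367264409642}
```

View pics/top0.png

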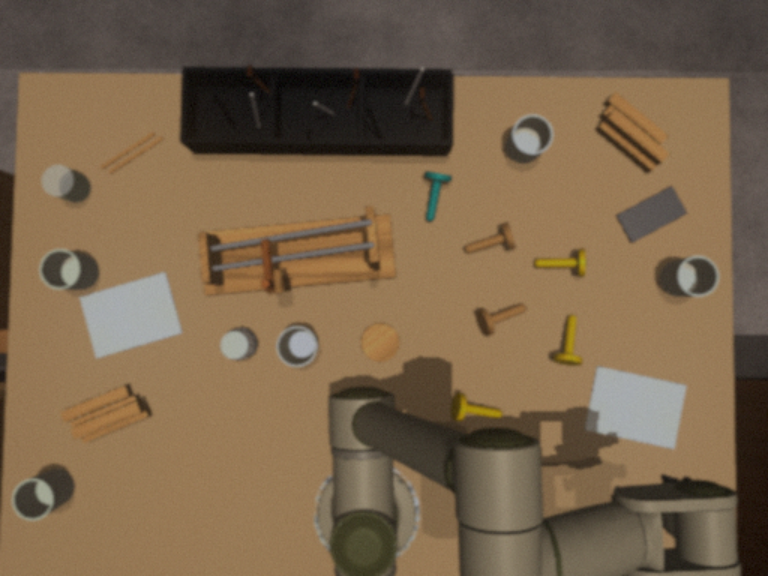

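View pics/side0.png

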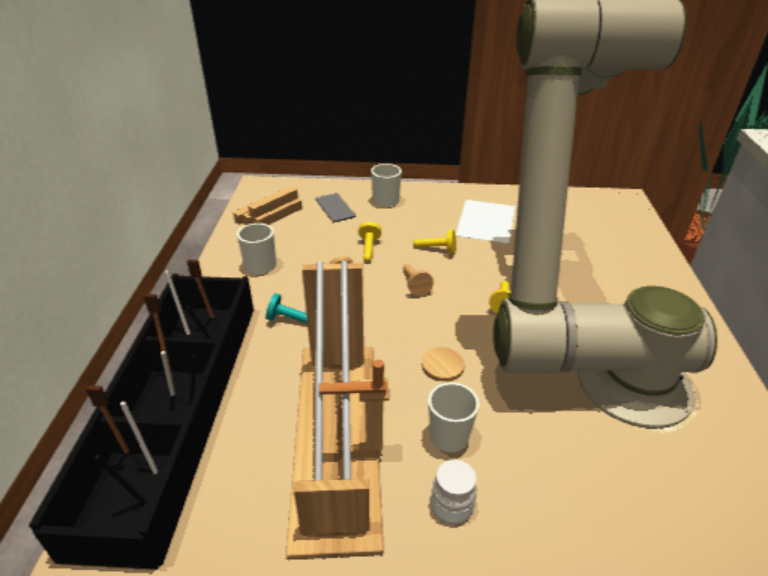

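Top view (768×576): the beech tampers are at (507,237)→(470,247) and (485,320)→(525,307). Look-alikes: turquoise (437,195), and yellow at (562,263), (569,340) and (475,408). I'll confirm with a crop and measure everything.

```bash
cat > b.py <<'E'
from h import *
np.set_printoptions(precision=4,suppress=True)
T=imaging.get_image("top"); S=imaging.get_image("side")
c=T["pixels"][130:260,270:410,::-1]; cv2.imwrite("pics/crop0.png",cv2.resize(c,None,fx=5,fy=4.5,interpolation=cv2.INTER_CUBIC)[:590])
for nm,im in (("top",T),("side",S)):
    P=cloud(im); hsv=cv2.cvtColor(im["pixels"],cv2.COLOR_RGB2HSV)
    # table plane check
    m=(abs(P[...,0]-.5)<.05)&(abs(P[...,1]+.12)<.05); print(nm,"table z",np.median(P[m][:,2]))
    # rods: gray, high
    m=(P[...,2]>.11)&(P[...,2]<.29)&(abs(P[...,0]-.6)<.09)&(P[...,1]>-.02)&(P[...,1]<.36)&(hsv[...,1]<60)&(im["depth"]>0)
    Q=P[m]; n,lab=cv2.connectedComponents(cv2.dilate(m.astype(np.uint8),np.ones((3,3))))
    for k in range(1,n):
        q=P[m&(lab==k)]
        if len(q)<40: continue
        l=cv2.fitLine(q.astype(np.float32),cv2.DIST_HUBER,0,.002,.002).ravel(); d=l[:3]*np.sign(l[1])
        print("rod",len(q),"c",l[3:],"d",d,"yaw",np.degrees(np.arctan2(-d[0],d[1])),"slope",np.degrees(np.arcsin(-d[2])),"y",q[:,1].min(),q[:,1].max())
    # stop board top & rear
    # tampers
    for nm2,(x,y) in dict(A=(.627,-.28),B=(.45,-.285)).items():
        m=(abs(P[...,0]-x)<.07)&(abs(P[...,1]-y)<.1)&(P[...,2]>.010)&(P[...,2]<.09)
        n,lab,st,ce=cv2.connectedComponentsWithStats(m.astype(np.uint8))
        for k in range(1,n):
            if st[k,4]<40: continue
            q=P[lab==k]; px=im["pixels"][lab==k].mean(0)
            print(nm2,st[k],ce[k],"mean",q.mean(0),"rgb",px,"zmax",q[:,2].max())
    for q in ["tamper_a","gate_knob","gate","stop"]:
        for r in models.outline_of(nm,q)[:6]:
            R=r["region"]&(im["depth"]>0); print(nm,q,round(r["confidence"],2),r["bbox"],np.median(P[R],0),im["pixels"][R].mean(0).round())
np.savez("im.npz",T=cloud(T),S=cloud(S),Tp=T["pixels"],Sp=S["pixels"])
E
python3 b.py
```

```text
top table z -0.0007359828274389191
rod 206 c [0.624  0.0937 0.2278] d [-0.0971  0.8933 -0.4388] yaw 6.203454 slope 26.025677 y -0.006661118228314944 0.20490343730121433
rod 81 c [0.6042 0.2795 0.1369] d [-0.0866  0.8886 -0.4504] yaw 5.563022 slope 26.769707 y 0.2216765211382302 0.3314685841426504
rod 205 c [0.5809 0.0872 0.2286] d [-0.0948  0.8941 -0.4376] yaw 6.052598 slope 25.951994 y -0.01286676472140787 0.1944954228533683
rod 83 c [0.5613 0.2762 0.136 ] d [-0.0943  0.8929 -0.4403] yaw 6.026123 slope 26.125166 y 0.22261210636403347 0.33317973335500073
A [309 148  34  21 256] [327.5664 160.1289] mean [ 0.6295 -0.2805  0.0363] rgb [126.6367  91.8789  55.9336] zmax 0.06697044123755735
B [317 202  33  22 306] [330.1438 211.3301] mean [ 0.4539 -0.2903  0.0361] rgb [113.4542  82.3954  50.3105] zmax 0.06647546253265268
top tamper_a 0.83 [316.9, 269.5, 36.0, 22.2] [ 0.2444 -0.2169  0.0329] [123. 100.  20.]
top tamper_a 0.58 [334.1, 215.6, 33.4, 21.6] [ 0.4565 -0.2792  0.0335] [114.  82.  50.]
top tamper_a 0.58 [291.5, 131.9, 19.7, 30.1] [ 0.7513 -0.145   0.0313] [55. 95. 83.]
top tamper_a
[... 1368 characters left out ...]
37.]
side tamper_a 0.74 [289.9, 161.9, 27.5, 10.6] [ 0.3802 -0.4524  0.0274] [181. 153.  29.]
side tamper_a 0.7 [332.6, 198.3, 14.4, 14.3] [ 0.2615 -0.2065  0.0399] [181. 151.  35.]
side tamper_a 0.66 [277.6, 188.6, 19.6, 20.3] [ 0.4466 -0.2625  0.0318] [141. 105.  63.]
side tamper_a 0.55 [191.3, 205.8, 28.4, 15.7] [ 0.7622 -0.1419  0.031 ] [ 38. 130. 117.]
side tamper_a 0.33 [295.5, 242.2, 27.6, 24.1] [ 0.3941 -0.0196  0.011 ] [219. 174. 106.]
side gate_knob 0.55 [235.8, 252.2, 47.7, 23.3] [0.5388 0.2084 0.1876] [160. 102.  56.]
side gate 0.55 [237.6, 251.6, 42.9, 20.1] [0.537  0.2087 0.1879] [160. 101.  55.]
side stop 0.82 [223.8, 271.8, 68.7, 193.3] [0.5873 0.2061 0.0594] [160. 126.  84.]
```

View pics/crop0.png

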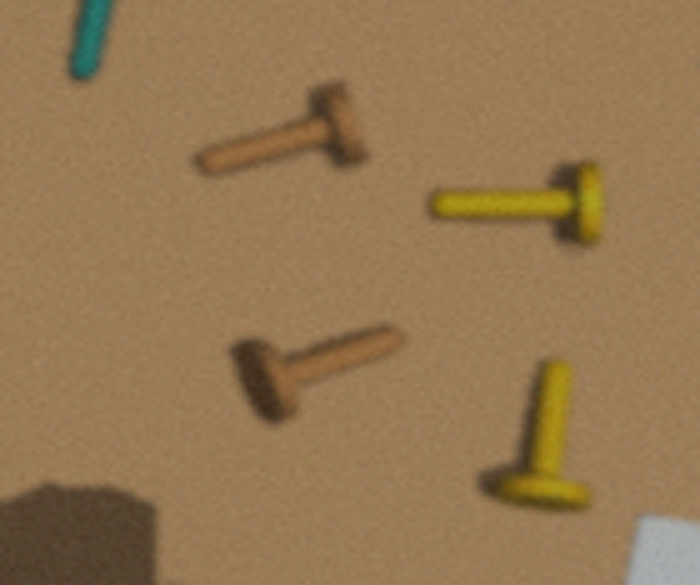

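Crop: the beech tampers are at (340,125)→(205,160) and (265,380)→(400,337), both plain brown wood. The others are clearly yellow or turquoise. Next I'll fit the models to the depth points.

```bash
cat > fit.py <<'E'
from h import *
from scipy.optimize import least_squares
np.set_printoptions(precision=4,suppress=True)
D=np.load("im.npz"); C=[D["T"],D["S"]]; PX=[D["Tp"],D["Sp"]]
def sdf(p,x):  # tamper at disc-face centre xy, heading of handle, dip 13
    th=x[2]; a=np.array([np.cos(th)*np.cos(D13),np.sin(th)*np.cos(D13),-np.sin(D13)])
    o=np.array([x[0],x[1],.024+.03*np.sin(D13)]); r=p-o; s=r@a; rho=np.linalg.norm(r-s[:,None]*a,axis=1)
    sc=np.clip(s,0,.089); cap=np.linalg.norm(np.stack([s-sc,rho]),axis=0)-.011
    q=np.stack([abs(s+.007)-.007,rho-.032]); disc=np.linalg.norm(np.maximum(q,0),axis=0)+np.minimum(q.max(0),0)
    return np.minimum(cap,disc)
D13=np.radians(13)
for nm,x0 in dict(A=(.627,-.315,np.radians(106)),B=(.44,-.33,0)).items():
    best=None
    for c in ([0],[1],[0,1]):
        pts=[]
        for k in c:
            P=C[k]; m=(P[...,2]>.008)&(P[...,2]<.075)&(abs(P[...,0]-(.627 if nm=="A" else .453))<.065)&(abs(P[...,1]+.285)<.085); pts.append(P[m])
        p=np.vstack(pts)
        if len(p)<60: continue
        rs=[]
        for th in np.radians(np.arange(0,360,30)):
            ctr=p.mean(0)[:2]; y0=[*(ctr-.03*np.array([np.cos(th),np.sin(th)])),th]
            rs.append(least_squares(lambda x:sdf(p,x)*1e3,y0,loss="soft_l1"))
        r=min(rs,key=lambda r:r.cost); x=r.x
        print(nm,c,len(p),x[:2],np.degrees(x[2])%360,"med|d|mm",np.median(abs(r.fun)))
    g=x[:2]+.03*np.cos(D13)*np.array([np.cos(x[2]),np.sin(x[2])]); print("grasp",g)
sl=np.radians(26)
for c in ([0],[1],[0,1]):
    p=[]
    for k in c:
        P=C[k]; h=cv2.cvtColor(PX[k],cv2.COLOR_RGB2HSV)
        m=(P[...,2]>.11)&(P[...,2]<.29)&(abs(P[...,0]-.6)<.09)&(P[...,1]>.02)&(P[...,1]<.32)&(h[...,1]<60); p.append(P[m])
    p=np.vstack(p)
    def loc(p,x):
        t=x[2]; ex=np.array([np.cos(t),np.sin(t),0]); ey=np.array([-np.sin(t)*np.cos(sl),np.cos(t)*np.cos(sl),-np.sin(sl)]); return (p-np.array([x[0],x[1],.276]))@np.stack([ex,ey,np.cross(ex,ey)]).T
    def e(x):
        q=loc(p,x); return 1e3*(np.hypot(abs(q[:,0])-.022,q[:,2]+.006)-.006)
    r=least_squares(e,[.612,-.007,np.radians(6)],loss="soft_l1"); print("rail",c,len(p),r.x[:2],np.degrees(r.x[2]),np.median(abs(r.fun)))
# gate/knob and high-end board in rail frame
for k in (0,1):
    q=loc(C[k].reshape(-1,3),r.x)
    m=(q[:,1]>.20)&(q[:,1]<.27)&(q[:,2]>.02)&(q[:,2]<.09)&(q[:,0]<-.03)&(q[:,0]>-.12); print("knob",k,m.sum(),np.percentile(q[m],[2,50,98],axis=0))
    W=C[k].reshape(-1,3)[m]; print("knob world",np.percentile(W,[2,50,98],axis=0))
    m=(abs(q[:,0])<.014)&(q[:,1]>-.05)&(q[:,1]<.08)&(q[:,2]>-.08)&(q[:,2]<.01); print("board",k,m.sum(),np.percentile(q[m],[2,25,50,75,98],axis=0))
np.save("rail.npy",r.x)
E
python3 fit.py
```

```text
A [0] 257 [ 0.6399 -0.3125] 107.30620191435038 med|d|mm 1.3664177993514444
A [0, 1] 306 [ 0.6397 -0.3125] 107.1159607677558 med|d|mm 1.286775968168603
grasp [ 0.6311 -0.2846]
B [0] 312 [ 0.4458 -0.2713] 290.3304583730145 med|d|mm 1.1924203889497114
B [1] 267 [ 0.4453 -0.2725] 290.9133222487671 med|d|mm 1.3219568201941756
B [0, 1] 579 [ 0.4455 -0.2719] 290.7256103363767 med|d|mm 1.2659427545929869
grasp [ 0.4559 -0.2993]
rail [0] 485 [ 0.614  -0.0042] 6.049402977737164 1.2854544629422748
rail [1] 1117 [ 0.6142 -0.006 ] 6.118073287042487 0.8458552660117937
rail [0, 1] 1602 [ 0.6141 -0.0056] 6.101311373714636 0.9418494219257827
knob 0 43 [[-0.0825  0.2055  0.0209]
 [-0.0751  0.2137  0.0542]
 [-0.058   0.2321  0.0622]]
knob world [[0.5094 0.1924 0.1925]
 [0.5159 0.1988 0.2311]
 [0.5333 0.2101 0.2399]]
board 0 63 [[-0.0137 -0.0054 -0.0198]
 [-0.0075 -0.0021 -0.015 ]
 [ 0.0004  0.0017 -0.0131]
 [ 0.0073  0.0063 -0.0112]
 [ 0.0134  0.0101 -0.0075]]
knob 1 132 [[-0.0834  0.207   0.0204]
 [-0.074   0.224   0.0457]
 [-0.0666  0.2376  0.061 ]]
knob world [[0.5081 0.1956 0.1905]
 [0.5171 0.2066 0.2189]
 [0.5247 0.2102 0.2355]]
board 1 258 [[-0.0131 -0.002  -0.0783]
 [-0.0065  0.0134 -0.0594]
 [ 0.0001  0.0232 -0.0392]
 [ 0.0072  0.0334 -0.0204]
 [ 0.0136  0.0439 -0.0099]]
```

```bash
cat > go.py <<'E'
from h import *
from scipy.spatial.transform import Rotation as Ro
np.set_printoptions(precision=3,suppress=True)
r=np.load("rail.npy"); t=r[2]; sl=np.radians(26)
ex=np.array([np.cos(t),np.sin(t),0]); ey=np.array([-np.sin(t)*np.cos(sl),np.cos(t)*np.cos(sl),-np.sin(sl)]); RL=np.stack([ex,ey,np.cross(ex,ey)],1); O=np.array([r[0],r[1],.276])
def rp(*p): return O+RL@np.array(p)
def down(h):  # tool down, x heading h deg
    h=np.radians(h); x=np.array([np.cos(h),np.sin(h),0]); z=np.array([0,0,-1.]); return np.stack([x,np.cross(z,x),z],1)
def lean(R,a): return R@Ro.from_euler("y",a,degrees=True).as_matrix()
def rel(R,p):
    s=env.observe(); R0=s["tool_rot"]; rv=Ro.from_matrix(R0.T@R).as_rotvec(degrees=True)
    print("t",round(s["time_s"],2),"q",s["q"],"turn",rv,"shift after turn cm",R.T@(p-s["position"])*100,"shift before",R0.T@(p-s["position"])*100)
def feed(s,th,h=.0247,up=0,heading=None):
    R=lean(down(np.degrees(t)+90),26+th-13) # +y rot sign checked by caller
    a=RL@np.array([0,np.cos(np.radians(th)),-np.sin(np.radians(th))])
    n=h+.03*np.sin(np.radians(th)); disc=rp(0,s,n); g=disc+.03*a
    at=np.cos(np.radians(13))*R[:,0]+np.sin(np.radians(13))*R[:,2]
    return R,g+R[:,2]*.019+np.array([0,0,up]),a,at
E
python3 - <<'E'
from go import *
rel(down(107.1),np.array([.6311,-.2846,.15]))
R,p,a,at=feed(.09,30); print(R,p,a,at)
print("knob",rp(-.072,.235,.017)+[0,0,.028])
E
```

```text
t 1.6 q [-87.908  21.808  74.335   0.     83.858 -12.336] turn [ -0.     -0.001 -92.672] shift after turn cm [ 9.18  54.516  8.132] shift before [ 54.029 -11.711   8.132]
[[-0.078  0.994 -0.072]
 [ 0.727  0.106  0.678]
 [ 0.682  0.    -0.731]] [0.6   0.122 0.233] [-0.059  0.556 -0.829] [-0.092  0.861  0.5  ]
knob [0.519 0.204 0.216]
```

jog_arm(plan="0 0 -7 0 0 0 0;0 0 -7 0 0 0 0;0 0 -7 0 0 0 0;0 0 -7 0 0 0 0;0 0 -7 0 0 0 0;0 0 -7 0 0 0 0;0 0 -7 0 0 0 0;0 0 -7 0 0 0 0;0 0 -7 0 0 0 0;0 0 -7 0 0 0 0", grip_force=40)

```text
time_s: 2.43
position: [0.137, -0.5326, 0.2313]
tool_rot: [[0.091, 0.996, -0.0], [0.996, -0.091, -0.0], [-0.0, -0.0, -1.0]]
ft_force: [-1.1, 0.2, 0.5]
grip_width: 0.0852
gripper_force: 0.0
```

jog_arm(plan="0 0 -7 0 0 0 0;0 0 -7 0 0 0 0;0 0 -7 0 0 0 0;0 0 -1.7 0 0 0 0;0 0 0 0.6 3.9 0 0;0 0 0 0.6 3.9 0 0;0 0 0 0.6 3.9 0 0;0 0 0 0.6 3.9 0 0;0 0 0 0.6 3.9 0 0;0 0 0 0.6 3.9 0 0")

```text
time_s: 3.27
position: [0.3516, -0.4282, 0.2315]
tool_rot: [[-0.294, 0.956, 0.0], [0.956, 0.294, -0.0], [-0.0, 0.0, -1.0]]
ft_force: [-0.2, 0.2, 0.0]
grip_width: 0.0855
gripper_force: 0.0
```

jog_arm(plan="0 0 0 0.6 3.9 0 0;0 0 0 0.6 3.9 0 0;0 0 0 0.6 3.9 0 0;0 0 0 0.6 3.9 0 0;0 0 0 0.6 3.9 0 0;0 0 0 0.6 3.9 0 0;0 0 0 0.6 3.9 0 0;0 0 0 1 3.5 1 0;0 0 0 0 0 3 0;0 0 0 0 0 0 0")

```text
time_s: 4.1
position: [0.6288, -0.2864, 0.1853]
tool_rot: [[-0.297, 0.955, -0.008], [0.955, 0.297, 0.005], [0.007, -0.006, -1.0]]
ft_force: [-0.5, -0.0, -0.9]
grip_width: 0.0854
gripper_force: 0.0
```

```bash
sed -i 's/,26+th-13)/,-(26+th-13))/' go.py; python3 - <<'E'
from go import *
rel(down(107.1),np.array([.6311,-.2846,.005]))
for q in (.09,.072): R,p,a,at=feed(q,30); print(p,a,at)
im=imaging.get_image("wrist"); cv2.imwrite("pics/w1.png",im["pixels"][:,:,::-1])
P=cloud(im); np.save("w1.npy",P)
m=(P[...,2]>.008)&(P[...,2]<.075)&(abs(P[...,0]-.63)<.065)&(abs(P[...,1]+.285)<.085)&(im["depth"]>0)
import types
src=open("fit.py").read().split("D13=np.radians(13)")[0].split("PX=")[1].split("\n",1)[1]
exec(src); D13=np.radians(13)
from scipy.optimize import least_squares
p=P[m]; print(len(p))
r=least_squares(lambda x:sdf(p,x)*1e3,[.64,-.3125,1.87],loss="soft_l1"); x=r.x
print(x[:2],np.degrees(x[2]),np.median(abs(r.fun)),"grasp",x[:2]+.03*np.cos(D13)*np.array([np.cos(x[2]),np.sin(x[2])]))
E
```

```text
t 4.1 q [-34.278  38.457  52.345  -0.001  89.739 -51.567] turn [-0.338 -0.423  0.19 ] shift after turn cm [ 0.107  0.27  18.03 ] shift before [-0.027  0.376 18.029]
[0.603 0.096 0.233] [-0.059  0.556 -0.829] [-0.059  0.556 -0.829]
[0.605 0.08  0.241] [-0.059  0.556 -0.829] [-0.059  0.556 -0.829]
3572
[ 0.64  -0.314] 107.68396793896562 0.32950133538443666 grasp [ 0.631 -0.286]
```

jog_arm(plan="0 0 0 0 0.1 3.5 0;0 0 0 0 0 3.5 0;0 0 0 0 0 3.5 0;0 0 0 0 0 3.5 0;0 0 0 0 0 2.5 0;0 0 0 0 0 1.5 0;0 0 0 0 0 0 0;0 0 0 0 0 0 0;0 0 0 0 0 0 0")

```text
time_s: 4.9
position: [0.6307, -0.2899, 0.0139]
tool_rot: [[-0.294, 0.956, 0.003], [0.956, 0.294, -0.002], [-0.003, 0.002, -1.0]]
ft_force: [1.5, 0.3, 0.3]
grip_width: 0.0855
gripper_force: 0.0
```

jog_arm(plan="0 0 0 0.4 0.1 0.3 0;0 0 0 0 0 0.4 0;0 0 0 0 0 0 0;0 0 0 0 0 0 255;0 0 0 0 0 0 255;0 0 0 0 0 0 255;0 0 0 0 0 0 255;0 0 0 0 0 0 255;0 0 0 0 0 0 255;0 0 0 0 0 0 255")

```text
time_s: 5.73
position: [0.6299, -0.2846, 0.0045]
tool_rot: [[-0.295, 0.956, 0.0], [0.956, 0.295, -0.0], [-0.0, 0.0, -1.0]]
ft_force: [-0.1, -0.0, 1.5]
grip_width: 0.0207
gripper_force: 39.0
```

jog_arm(plan="0 0 0 0 0 -2 255;0 0 0 0 0 -3.8 255;0 0 0 0 0 -3.8 255;0 0 0 0 0 -3.8 255;0 0 0 0 0 -3.8 255;0 0 0 0 0 -3.8 255;0 0 0 0 0 -3.8 255;0 0 5.5 0 0 -3.8 255;0 0 5.5 0 0 -3 255;0 0 0 0 0 0 255")

```text
time_s: 6.57
position: [0.6304, -0.2849, 0.3278]
tool_rot: [[-0.102, 0.995, 0.01], [0.995, 0.102, -0.007], [-0.008, 0.009, -1.0]]
ft_force: [-0.1, -1.1, -0.0]
grip_width: 0.0207
gripper_force: 39.2
```

```bash
python3 - <<'E'
from go import *
R,p,a,at=feed(.09,30,up=.10)
rel(down(np.degrees(t)+90),p)
E
```

```text
t 6.57 q [-34.096  35.718  34.925  -0.001 108.669 -39.96 ] turn [ 0.527  0.444 -0.238] shift after turn cm [38.16   1.344 -0.567] shift before [38.159  1.192 -0.851]
```

jog_arm(plan="0 0 0 3.8 0.1 0 255;0 0 0 3.8 0.1 0 255;0 0 0 3.8 0.1 0 255;0 0 0 3.8 0.1 0 255;0 0 0 3.8 0.1 0 255;0 0 0 3.8 0.1 0 255;0 0 0 3.8 0.1 0 255;0 0 0 3.8 0.1 0 255;0 0 0 3.8 0.1 0 255;0 0 0 3.8 0.1 0 255")

```text
time_s: 7.4
position: [0.5985, 0.0962, 0.3198]
tool_rot: [[-0.107, 0.994, -0.001], [0.994, 0.107, 0.0], [0.0, -0.001, -1.0]]
ft_force: [0.6, -0.6, -0.1]
grip_width: 0.0211
gripper_force: 39.3
```

jog_arm(plan="0 -6 0 0 0 0 255;0 -6 0 0 0 0 255;0 -6 0 0 0 0 255;0 -6 0 0 0 0 255;0 -6 0 0 0 0 255;0 -6 0 0 0 0 255;0 -6 0 0 0 0 255;0 -1 0 0 0 0 255;0 0 0 0 0 0 255;0 0 0 0 0 0 255")

```text
time_s: 8.23
position: [0.5993, 0.0942, 0.3202]
tool_rot: [[-0.078, 0.994, 0.073], [0.729, 0.107, -0.676], [-0.68, -0.0, -0.733]]
ft_force: [0.1, 0.6, -0.9]
grip_width: 0.0209
gripper_force: 39.2
```

```bash
cat > held.py <<'E'
from go import *
import sys
s,th=float(sys.argv[1]),float(sys.argv[2])
R,p,a,at=feed(s,th,up=0); rel(R,p)
S=env.observe(); Rt=S["tool_rot"]; g=S["position"]-.019*Rt[:,2]; a=np.cos(np.radians(13))*Rt[:,0]+np.sin(np.radians(13))*Rt[:,2]
print("expected disc",g-.03*a,"tip",g+.07*a)
# fit held tamper axis from clouds
from scipy.optimize import least_squares
def sdf(p,o,a):
    r=p-o; s=r@a; rho=np.linalg.norm(r-s[:,None]*a,axis=1); sc=np.clip(s,0,.089); cap=np.linalg.norm(np.stack([s-sc,rho]),axis=0)-.011
    q=np.stack([abs(s+.007)-.007,rho-.032]); return np.minimum(cap,np.linalg.norm(np.maximum(q,0),axis=0)+np.minimum(q.max(0),0))
for cam in ("top","side"):
    im=imaging.get_image(cam)
    if len(sys.argv)>3: cv2.imwrite(f"pics/{sys.argv[3]}_{cam}.png",im["pixels"][:,:,::-1])
    P=cloud(im); h=cv2.cvtColor(im["pixels"],cv2.COLOR_RGB2HSV); m=(im["depth"]>0)&(h[...,1]>70)
    p=P[m]; o0=g-.03*a; k=abs(sdf(p,o0,a))<.012; p=p[k]
    q=(p-O)@RL; p=p[q[:,2]>.012]
    f=lambda x:sdf(p,o0+x[:3],Ro.from_rotvec(x[3:])@a if False else Ro.from_rotvec(x[3:]).apply(a))*1e3
    r=least_squares(f,np.zeros(6),loss="soft_l1",x_scale=[.001]*3+[.02]*3)
    an=Ro.from_rotvec(r.x[3:]).apply(a); on=o0+r.x[:3]
    print(cam,len(p),"disc rail",(on-O)@RL,"tip rail",(on+.1*an-O)@RL,"med",np.median(abs(r.fun)))
print("expected rail",(g-.03*a-O)@RL,(g+.07*a-O)@RL)
E
python3 held.py .09 30 f1
```

```text
t 8.23 q [ 14.22   30.532  56.337 -42.808  97.8     3.806] turn [ 0.013 -0.153  0.028] shift after turn cm [6.014 0.41  6.258] shift before [5.997 0.411 6.274]
expected disc [0.6   0.09  0.359] tip [0.594 0.146 0.276]
top 491 disc rail [-0.004  0.05   0.118] tip rail [-0.004  0.137  0.068] med 1.033566625987043
side 102 disc rail [-0.007  0.048  0.117] tip rail [-0.004  0.136  0.069] med 0.6983269288792756
expected rail [-0.004  0.051  0.117] [-0.004  0.137  0.067]
```

jog_arm(plan="0 0 0 0 0.4 0 255;0 0 0 1.2 0 1.25 255;0 0 0 1.2 0 1.25 255;0 0 0 1.2 0 1.25 255;0 0 0 1 0 1 255;0 0 0 0.7 0 0.8 255;0 0 0 0 0 0 255;0 0 0 0 0 0 255;0 0 0 0 0 0 255")

```text
time_s: 9.08
position: [0.6035, 0.0957, 0.2447]
tool_rot: [[-0.077, 0.994, 0.074], [0.727, 0.107, -0.678], [-0.682, 0.002, -0.731]]
ft_force: [-0.7, -0.1, -0.2]
grip_width: 0.0209
gripper_force: 39.2
```

```bash
python3 held.py .09 30
```

```text
t 9.08 q [ 14.299  33.593  63.316 -42.465  90.401  10.757] turn [ 0.089 -0.01  -0.063] shift after turn cm [ 0.791 -0.02   0.798] shift before [ 0.791 -0.022  0.798]
expected disc [0.604 0.092 0.283] tip [0.598 0.147 0.201]
top 429 disc rail [0.001 0.085 0.051] tip rail [0.    0.171 0.   ] med 1.0735933380098852
side 9 disc rail [-0.018  0.098  0.048] tip rail [ 0.004  0.179 -0.006] med 0.4034946887937849
expected rail [0.    0.085 0.05 ] [ 0.     0.171 -0.   ]
```

jog_arm(plan="0 0 0 0.5 0 0.5 255;0 0 0 0.2 0 0.2 255;0 0 0 0 0 0 255;0 0 0 0 0 0 255;0 0 0 0 0 0 0;0 0 0 0 0 0 0;0 0 0 0 0 0 0;0 0 0 0 0 0 0;0 0 0 0 0 0 0;0 0 0 0 0 0 0")

```text
time_s: 10.02
position: [0.603, 0.096, 0.2338]
tool_rot: [[-0.078, 0.994, 0.073], [0.727, 0.107, -0.678], [-0.682, 0.0, -0.731]]
ft_force: [-0.1, -0.1, -0.5]
grip_width: 0.0854
gripper_force: 0.0
```

jog_arm(plan="0 0 0 0 0 0 0;0 0 0 0 0 0 0;0 0 0 -1 0 -1 0;0 0 0 -2.7 0 -2.9 0;0 0 0 -2.7 0 -2.9 0;0 0 0 -2.7 0 -2.9 0;0 0 0 -1 0 -1 0;0 0 0 0 0 0 0")

```text
time_s: 10.68
position: [0.6031, 0.0951, 0.3867]
tool_rot: [[-0.071, 0.994, 0.08], [0.729, 0.106, -0.677], [-0.681, 0.01, -0.732]]
ft_force: [0.2, 0.1, 0.3]
grip_width: 0.0853
gripper_force: 0.0
```

```bash
python3 - <<'E'
from go import *
o=[]
for c,b in (("top",(150,130,120,70)),("side",(180,140,120,220))):
    im=imaging.get_image(c); x,y,w,h=b; o.append(cv2.resize(im["pixels"][y:y+h,x:x+w,::-1],(int(w*560/h) if c=="side" else 480,560 if c=="side" else 280),interpolation=cv2.INTER_CUBIC))
    for q in ("tamper_a_disc","tamper_a_tip"):
        for r in models.tip_of(c,q):
            P=(unproj(im,*r["at"])-O)@RL
            if abs(P[0])<.08 and -.05<P[1]<.4: print(c,q,round(r["confidence"],2),P)
    P=(cloud(im).reshape(-1,3)-O)@RL
    m=(abs(P[:,0])<.03)&(P[:,1]>.03)&(P[:,1]<.226)&(P[:,2]>.008)&(P[:,2]<.04); print(m.sum(),np.percentile(P[m],[2,50,98],axis=0) if m.sum() else "")
a=np.zeros((560,o[0].shape[1]+o[1].shape[1],3),np.uint8); a[:280,:480]=o[0]; a[:,480:]=o[1]; cv2.imwrite("pics/c1.png",a)
E
```

```text
top tamper_a_disc 0.54 [-0.001  0.187  0.016]
top tamper_a_tip 0.71 [ 0.06  -0.009 -0.291]
top tamper_a_tip 0.6 [-0.002  0.19  -0.098]
127 [[-0.019  0.166  0.009]
 [ 0.009  0.18   0.014]
 [ 0.028  0.202  0.018]]
side tamper_a_disc 0.7 [0.007 0.203 0.013]
side tamper_a_disc 0.22 [-0.072  0.223  0.053]
side tamper_a_tip 0.51 [ 0.026  0.116 -0.005]
side tamper_a_tip 0.19 [-0.004  0.386  0.03 ]
475 [[-0.024  0.168  0.01 ]
 [ 0.003  0.197  0.014]
 [ 0.028  0.224  0.017]]
```

View pics/c1.png

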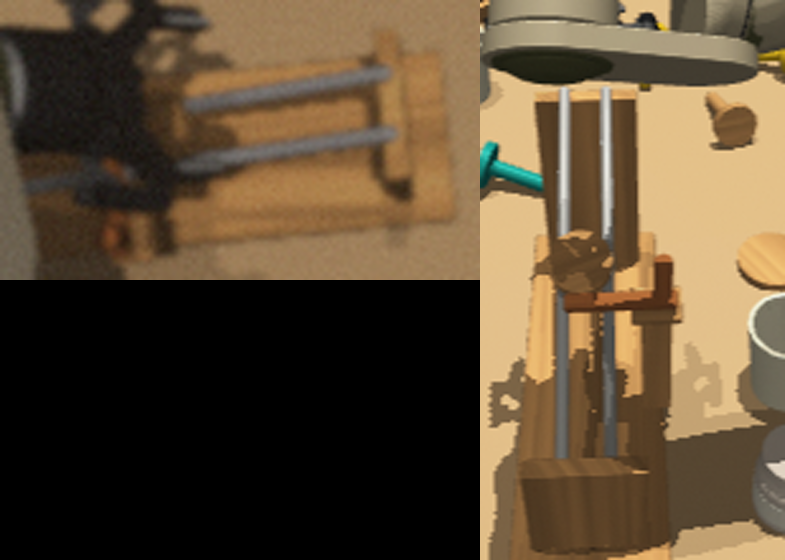

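The first tamper hangs at the gate, with its disc at (580,262) in the side crop and s≈195 mm. Now the second one.

jog_arm(plan="0 7 0 0 0 0 0;0 7 0 0 0 0 0;0 7 0 0 0 0 0;0 7 0 0 0 0 0;0 7 0 0 0 0 0;0 7 0 0 0 0 0;0 1 0 0 0 0 0;0 0 0 -3.4 -1.7 0 0;0 0 0 -3.4 -1.7 0 0;0 0 0 -3.4 -1.7 0 0")

```text
time_s: 11.82
position: [0.5625, -0.0125, 0.3798]
tool_rot: [[-0.108, 0.994, -0.002], [0.994, 0.108, -0.002], [-0.002, -0.002, -1.0]]
ft_force: [0.2, 0.5, -0.6]
grip_width: 0.0856
gripper_force: 0.0
```

jog_arm(plan="0 0 0 -3.4 -1.7 0 0;0 0 0 -3.4 -1.7 0 0;0 0 0 -3.4 -1.7 0 0;0 0 0 -3.4 -1.7 0 0;0 0 0 -3.4 -1.7 0 0;0 0 0 -3.4 -1.7 0 0;0 0 0 -3.4 -1.7 0 0;0 0 0 -3.4 -1.7 0 0;0 0 7 0 0 3 0;0 0 7 0 0 3 0")

```text
time_s: 12.65
position: [0.4564, -0.2986, 0.3199]
tool_rot: [[0.145, 0.989, -0.001], [0.989, -0.145, -0.003], [-0.003, -0.0, -1.0]]
ft_force: [0.2, 0.6, 0.1]
grip_width: 0.0853
gripper_force: 0.0
```

jog_arm(plan="0 0 7 0 0 3 0;0 0 7 0 0 3 0;0 0 7 0 0 3 0;0 0 7 0 0 2 0;0 0 7 0 0 0 0;0 0 7 0 0 0 0;0 0 7 0 0 0 0;0 0 7 0 0 0 0;0 0 7 0 0 0 0;0 0 7 0 0 0 0")

```text
time_s: 13.48
position: [0.4569, -0.2962, 0.2101]
tool_rot: [[0.979, 0.206, -0.003], [0.206, -0.979, -0.001], [-0.003, 0.0, -1.0]]
ft_force: [0.9, 0.4, 0.4]
grip_width: 0.0851
gripper_force: 0.0
```

jog_arm(plan="0 0 7 0 0 0 0;0 0 7 0 0 0 0;0 0 7 0 0 0 0;0 0 7 0 0 0 0;0 0 7 0 0 0 0;0 0 7 0 0 0 0;0 0 7 0 0 0 0;0 0 7 0 0 0 0;0 0 7 0 0 0 0;0 0 7 0 0 0 0")

```text
time_s: 14.32
position: [0.457, -0.2962, 0.2101]
tool_rot: [[0.528, -0.849, -0.003], [-0.849, -0.528, -0.001], [-0.001, 0.003, -1.0]]
ft_force: [0.5, -0.8, 0.3]
grip_width: 0.0853
gripper_force: 0.0
```

```bash
cat > wb.py <<'E'
from go import *
src=open("fit.py").read().split("D13=np.radians(13)")[0].split("PX=")[1].split("\n",1)[1]
exec(src); D13=np.radians(13)
from scipy.optimize import least_squares
im=imaging.get_image("wrist"); P=cloud(im)
m=(P[...,2]>.008)&(P[...,2]<.075)&(abs(P[...,0]-.453)<.065)&(abs(P[...,1]+.285)<.085)&(im["depth"]>0); p=P[m]; print(len(p))
r=least_squares(lambda x:sdf(p,x)*1e3,[.4455,-.272,np.radians(290.7)],loss="soft_l1"); x=r.x; g=x[:2]+.03*np.cos(D13)*np.array([np.cos(x[2]),np.sin(x[2])])
print(x[:2],np.degrees(x[2]),np.median(abs(r.fun)),"grasp",g)
rel(down(np.degrees(x[2])),np.array([*g,.0045]))
E
python3 wb.py
```

```text
3007
[ 0.445 -0.273] 290.57737040803016 0.3435992455192178 grasp [ 0.456 -0.3  ]
t 14.37 q [-45.345  22.241  77.288  -0.133  80.556 103.218] turn [ 0.152  0.038 10.882] shift after turn cm [ 0.349  0.276 20.559] shift before [ 0.309  0.284 20.559]
```

jog_arm(plan="0 0 5.5 0 0 0 0;0 0 5.4 0 0 0 0;0 0 0 0.3 0.3 3.7 0;0 0 0 0 0 3.8 0;0 0 0 0 0 3.8 0;0 0 0 0 0 3.8 0;0 0 0 0 0 3 0;0 0 0 0 0 1.9 0;0 0 0 0 0 0 0;0 0 0 0 0 0 0")

```text
time_s: 15.2
position: [0.4553, -0.3, 0.0104]
tool_rot: [[0.365, -0.931, -0.002], [-0.931, -0.365, 0.001], [-0.002, 0.002, -1.0]]
ft_force: [-0.6, -0.7, -0.3]
grip_width: 0.0856
gripper_force: 0.0
```

jog_arm(plan="0 0 0.7 0 0 0.5 0;0 0 0 0 0 0 0;0 0 0 0 0 0 255;0 0 0 0 0 0 255;0 0 0 0 0 0 255;0 0 0 0 0 0 255;0 0 0 0 0 0 255;0 0 0 0 0 0 255;0 0 0 0 0 0 255")

```text
time_s: 15.95
position: [0.4554, -0.3007, 0.0061]
tool_rot: [[0.351, -0.936, 0.0], [-0.936, -0.351, -0.0], [0.0, -0.0, -1.0]]
ft_force: [-1.1, 0.6, 3.2]
grip_width: 0.0207
gripper_force: 39.0
```

jog_arm(plan="0 0 0 0 0 -2 255;0 0 0 0 0 -3.8 255;0 0 0 0 0 -3.8 255;0 0 0 0 0 -3.8 255;0 0 0 0 0 -3.8 255;0 0 0 0 0 -3.8 255;0 0 0 0 0 -3.8 255;0 0 -7 0 0 -3.8 255;0 0 -7 0 0 -3.8 255;0 0 -7 0 0 -1.5 255")

```text
time_s: 16.78
position: [0.4557, -0.3008, 0.3501]
tool_rot: [[0.668, -0.745, 0.005], [-0.745, -0.668, -0.005], [0.007, -0.0, -1.0]]
ft_force: [0.6, -0.3, -1.7]
grip_width: 0.0211
gripper_force: 39.2
```

jog_arm(plan="0 0 -7 0 0 0 255;0 0 -7 0 0 0 255;0 0 -7 0 0 0 255;0 0 -7 0 0 0 255;0 0 -7 0 0 0 255;0 0 -7 0 0 0 255;0 0 -7 0 0 0 255;0 0 -7 0 0 0 255;0 0 -7 0 0 0 255;0 0 -7 0 0 0 255")

```text
time_s: 17.62
position: [0.4553, -0.3004, 0.3445]
tool_rot: [[0.928, 0.373, -0.001], [0.373, -0.928, 0.001], [-0.0, -0.001, -1.0]]
ft_force: [0.2, -0.8, -0.8]
grip_width: 0.0208
gripper_force: 39.2
```

jog_arm(plan="0 0 -7 0 0 0 255;0 0 -7 0 0 0 255;0 0 -7 0 0 0 255;0 0 -7 0 0 0 255;0 0 -7 0 0 0 255;0 0 -7 0 0 0 255;0 0 -7 0 0 0 255;0 0 -7 0 0 0 255;0 0 -7 0 0 0 255;0 0 -7 0 0 0 255")

```text
time_s: 18.45
position: [0.4553, -0.3004, 0.3445]
tool_rot: [[-0.033, 0.999, -0.001], [0.999, 0.033, 0.001], [0.001, -0.001, -1.0]]
ft_force: [-0.5, -0.2, -0.7]
grip_width: 0.0209
gripper_force: 39.2
```

```bash
python3 - <<'E'
from go import *
R,p,a,at=feed(.072,30,up=.10)
rel(down(np.degrees(t)+90),p)
E
```

```text
t 18.45 q [-45.858  18.37   61.213   0.003 100.47  -47.733] turn [-0.032 -0.043 -4.226] shift after turn cm [36.224 18.922  0.31 ] shift before [37.52  16.202  0.328]
```

jog_arm(plan="0 0 -4.2 0 0 0 255;0 0 0 3.6 1.9 0 255;0 0 0 3.6 1.9 0 255;0 0 0 3.6 1.9 0 255;0 0 0 3.6 1.9 0 255;0 0 0 3.6 1.9 0 255;0 0 0 3.6 1.9 0 255;0 0 0 3.6 1.9 0 255;0 0 0 3.6 1.9 0 255;0 0 0 3.6 1.9 0 255")

```text
time_s: 19.28
position: [0.5934, 0.041, 0.3446]
tool_rot: [[-0.1, 0.995, -0.001], [0.995, 0.1, 0.0], [0.0, -0.001, -1.0]]
ft_force: [0.7, -1.3, -0.0]
grip_width: 0.0208
gripper_force: 39.3
```

jog_arm(plan="0 0 0 3.8 1.8 0 255;0 -6 0 0 0 0 255;0 -6 0 0 0 0 255;0 -6 0 0 0 0 255;0 -6 0 0 0 0 255;0 -6 0 0 0 0 255;0 -6 0 0 0 0 255;0 -7 0 0 0 0 255;0 0 0 0 0 0 255;0 0 0 0 0 0 255")

```text
time_s: 20.12
position: [0.6071, 0.0792, 0.3435]
tool_rot: [[-0.076, 0.995, 0.067], [0.729, 0.101, -0.677], [-0.68, -0.003, -0.733]]
ft_force: [-0.1, -1.1, -1.1]
grip_width: 0.0205
gripper_force: 39.3
```

```bash
python3 held.py .072 30
```

```text
t 20.12 q [ 12.706  30.277  53.072 -43.202  99.664   0.389] turn [-0.306 -0.156 -0.097] shift after turn cm [ 7.031 -0.207  7.404] shift before [ 7.01  -0.179  7.424]
expected disc [0.608 0.075 0.382] tip [0.602 0.131 0.299]
top 508 disc rail [0.002 0.027 0.13 ] tip rail [0.001 0.114 0.08 ] med 0.9600482578152476
side 143 disc rail [0.001 0.025 0.132] tip rail [0.002 0.111 0.081] med 0.7558739567878892
expected rail [0.002 0.026 0.131] [0.002 0.113 0.081]
```

jog_arm(plan="0 0 0 0 -0.2 0 255;0 0 0 1.4 0 1.5 255;0 0 0 1.4 0 1.5 255;0 0 0 1.3 0 1.4 255;0 0 0 1 0 1 255;0 0 0 0.9 0 1 255;0 0 0 0.5 0 0.5 255;0 0 0 0 0 0 255;0 0 0 0 0 0 255;0 0 0 0 0 0 255")

```text
time_s: 21.05
position: [0.6055, 0.0785, 0.2512]
tool_rot: [[-0.072, 0.995, 0.07], [0.728, 0.1, -0.678], [-0.682, 0.002, -0.731]]
ft_force: [0.3, 0.3, -1.2]
grip_width: 0.0204
gripper_force: 39.3
```

```bash
python3 held.py .072 30
```

```text
t 21.05 q [ 12.722  32.912  63.491 -42.609  89.969   9.554] turn [-0.168 -0.008 -0.356] shift after turn cm [ 0.778 -0.044  0.616] shift before [ 0.778 -0.047  0.617]
expected disc [0.606 0.075 0.29 ] tip [0.6   0.13  0.207]
top 428 disc rail [0.    0.067 0.047] tip rail [ 0.001  0.154 -0.003] med 1.0343456320145306
side 12 disc rail [-0.077  0.113  0.004] tip rail [0.013 0.156 0.003] med 0.5985156750947873
expected rail [0.    0.066 0.048] [ 0.001  0.153 -0.002]
```

jog_arm(plan="0 0 0 0.5 0 0.4 255;0 0 0 0.2 0 0.2 255;0 0 0 0 0 0 255;0 0 0 0 0 0 255;0 0 0 0 0 0 0;0 0 0 0 0 0 0;0 0 0 0 0 0 0;0 0 0 0 0 0 0;0 0 0 0 0 0 0;0 0 0 0 0 0 0")

```text
time_s: 21.98
position: [0.6051, 0.0794, 0.241]
tool_rot: [[-0.073, 0.995, 0.068], [0.728, 0.1, -0.679], [-0.682, 0.0, -0.731]]
ft_force: [0.7, -0.1, 0.4]
grip_width: 0.0851
gripper_force: 0.0
```

jog_arm(plan="0 0 0 0 0 0 0;0 0 0 0 0 0 0;0 0 0 -1 0 -1 0;0 0 0 -2.7 0 -2.9 0;0 0 0 -2.7 0 -2.9 0;0 0 0 -2.7 0 -2.9 0;0 0 0 -1 0 -1 0;0 0 0 0 0 0 0")

```text
time_s: 22.65
position: [0.6051, 0.0785, 0.3939]
tool_rot: [[-0.066, 0.995, 0.075], [0.729, 0.1, -0.677], [-0.681, 0.01, -0.732]]
ft_force: [-0.3, 0.3, 0.0]
grip_width: 0.0858
gripper_force: 0.0
```

```bash
cat > chk.py <<'E'
from go import *
import sys
o=[]
for c,b in (("top",(120,130,150,80)),("side",(180,140,120,220))):
    im=imaging.get_image(c); x,y,w,h=b; o.append(cv2.resize(im["pixels"][y:y+h,x:x+w,::-1],(int(w*560/h) if c=="side" else 480,560 if c=="side" else 280),interpolation=cv2.INTER_CUBIC))
    P=(cloud(im).reshape(-1,3)-O)@RL
    for lo,hi in ((.03,.1625),(.1625,.226),(.25,.318),(.32,.383)):
        m=(abs(P[:,0])<.03)&(P[:,1]>lo)&(P[:,1]<hi)&(P[:,2]>.008)&(P[:,2]<.04); print(c,lo,m.sum(),np.percentile(P[m],[2,50,98],axis=0).ravel() if m.sum() else "")
    m=(P[:,1]>.20)&(P[:,1]<.27)&(P[:,2]>.025)&(P[:,2]<.07)&(P[:,0]<-.03)&(P[:,0]>-.2); print("knob",m.sum(),np.percentile(P[m],[2,50,98],axis=0).ravel())
a=np.zeros((560,o[0].shape[1]+o[1].shape[1],3),np.uint8); a[:280,:480]=o[0]; a[:,480:]=o[1]; cv2.imwrite(f"pics/{sys.argv[1]}.png",a)
E
python3 chk.py c2; python3 -c "
from go import *
k=rp(-.072,.235,.017)+[0,0,.028]; print(k)
rel(down(np.degrees(t)+90),k+[0,0,.1])
rel(down(np.degrees(t)),k+[0,0,.1])"
```

```text
top 0.03 295 [-0.022  0.101  0.011  0.001  0.129  0.016  0.027  0.159  0.021]
top 0.1625 45 [-0.025  0.163  0.009  0.002  0.176  0.014  0.027  0.216  0.018]
top 0.25 0 
top 0.32 0 
knob 36 [-0.083  0.207  0.03  -0.075  0.213  0.055 -0.067  0.221  0.061]
side 0.03 464 [-0.029  0.105  0.011 -0.002  0.134  0.016  0.027  0.162  0.02 ]
side 0.1625 480 [-0.024  0.166  0.01   0.003  0.197  0.014  0.028  0.224  0.017]
side 0.25 0 
side 0.32 51 [-0.028  0.379  0.024  0.001  0.381  0.028  0.029  0.383  0.031]
knob 120 [-0.083  0.207  0.026 -0.074  0.223  0.048 -0.067  0.237  0.061]
[0.519 0.204 0.216]
t 22.75 q [ 12.735  29.404  47.56  -44.271 104.221  -3.929] turn [-0.11  42.977 -0.37 ] shift after turn cm [13.407 -7.184  7.214] shift before [14.689 -7.276 -3.833]
t 22.75 q [ 12.735  29.404  47.56  -44.271 104.221  -3.929] turn [33.494 33.665 85.007] shift after turn cm [ -7.184 -13.407   7.214] shift before [14.689 -7.276 -3.833]
```

View pics/c2.png

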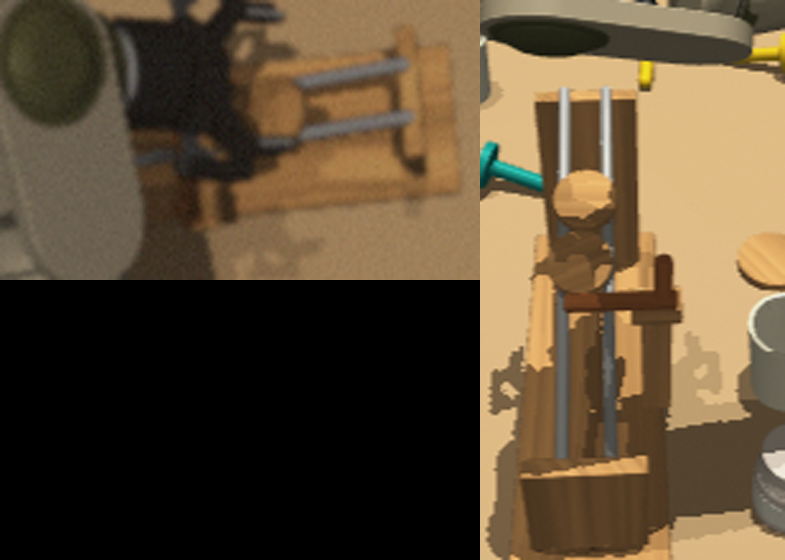

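Both tampers hang behind the gate, with discs at (583,195) and (580,262) in the side crop. Next is the knob, and I'll recheck that they are at rest.

jog_arm(plan="0 7 0 0 0 0 0;0 7 0 0 0 0 0;0 7 0 0 0 0 0;0 7 0 0 0 0 0;0 7 0 0 0 0 0;0 7 0 0 0 0 0;0 1 -0.4 0 0 0 0;0 0 0 3.4 -1.8 0 0;0 0 0 3.4 -1.9 0 0;0 0 0 3.4 -1.9 0 0")

```text
time_s: 23.58
position: [0.5376, 0.1746, 0.3862]
tool_rot: [[-0.105, 0.994, -0.003], [0.994, 0.105, -0.002], [-0.002, -0.003, -1.0]]
ft_force: [0.5, 1.0, 0.1]
grip_width: 0.0855
gripper_force: 0.0
```

jog_arm(plan="0 0 0 3.3 -1.8 0 0;0 0 0 0 0 2.4 0;0 0 0 0 0 2.4 0;0 0 0 0 0 2.4 0;0 0 0 0 0 0 0;0 0 0 0 0 0 0")

```text
time_s: 24.08
position: [0.5166, 0.2051, 0.315]
tool_rot: [[-0.108, 0.994, -0.003], [0.994, 0.108, -0.002], [-0.002, -0.004, -1.0]]
ft_force: [0.8, -1.1, 1.3]
grip_width: 0.0853
gripper_force: 0.0
```

```bash
python3 chk.py c3; python3 -c "
from go import *
k=rp(-.0735,.235,.017); k[2]=.218-.019
rel(down(np.degrees(t)+90),k)
im=imaging.get_image('wrist'); P=cloud(im)
m=(im['depth']>0)&(P[...,2]>.205)&(P[...,2]<.25)&(abs(P[...,0]-.517)<.03)&(abs(P[...,1]-.204)<.03)
q=P[m]; print(m.sum(),np.percentile(q,[2,50,98],axis=0))
m2=m&(P[...,2]>np.percentile(q[:,2],98)-.004); print('top disc centre',P[m2].mean(0),np.ptp(P[m2],axis=0))
"
```

```text
top 0.03 318 [-0.028  0.102  0.01  -0.001  0.131  0.016  0.027  0.159  0.021]
top 0.1625 272 [-0.024  0.167  0.009  0.003  0.195  0.014  0.028  0.224  0.018]
top 0.25 0 
top 0.32 3 [0.029 0.379 0.027 0.029 0.38  0.031 0.029 0.382 0.033]
knob 22 [-0.083  0.205  0.03  -0.076  0.21   0.053 -0.068  0.223  0.061]
side 0.03 426 [-0.03   0.105  0.01   0.001  0.136  0.016  0.028  0.161  0.02 ]
side 0.1625 486 [-0.024  0.165  0.01   0.003  0.197  0.014  0.028  0.224  0.017]
side 0.25 0 
side 0.32 52 [-0.028  0.379  0.025  0.002  0.381  0.028  0.029  0.383  0.031]
knob 116 [-0.083  0.207  0.027 -0.074  0.222  0.048 -0.067  0.235  0.059]
t 24.18 q [ 9.443 19.939 63.192 -0.044 96.782  3.293] turn [0.089 0.039 0.044] shift after turn cm [-0.095  0.013 11.82 ] shift before [-0.087 -0.006 11.82 ]
624 [[0.509 0.193 0.208]
 [0.517 0.204 0.234]
 [0.525 0.209 0.236]]
top disc centre [0.517 0.201 0.235] [0.017 0.017 0.004]
```

```bash
python3 - <<'E'
from go import *
for c in ("top","side"):
    im=imaging.get_image(c); P=(cloud(im).reshape(-1,3)-O)@RL
    for lo,hi in ((.1,.160),(.166,.225)):
        q=P[(abs(P[:,0])<.026)&(P[:,1]>lo)&(P[:,1]<hi)&(P[:,2]>.010)&(P[:,2]<.026)]
        A=np.c_[q[:,0],q[:,1]-(lo+hi)/2,np.ones(len(q))]; k=np.linalg.lstsq(A,q[:,2],rcond=None)[0]; print(c,lo,k, "deg",np.degrees(k[:2]))
E
```

```text
top 0.1 [-0.001  0.101  0.016] deg [-0.071  5.814]
top 0.166 [-0.001  0.005  0.014] deg [-0.041  0.286]
side 0.1 [-0.002  0.096  0.015] deg [-0.105  5.478]
side 0.166 [0.002 0.017 0.014] deg [0.096 0.998]
```

Knob top measured at (0.517, 0.201, 0.235), which matches the 218+17 mm given. Disc 2 leans about 5.6° against disc 1 but is at rest and hanging. Now I'll grip the knob.

jog_arm(plan="0 0 0 -0.3 0 2 0;0 0 0 0 0 3 0;0 0 0 0 0 3 0;0 0 0 0 0 2.5 0;0 0 0 0 0 1.3 0;0 0 0 0 0 0 0;0 0 0 0 0 0 0")

```text
time_s: 24.92
position: [0.5179, 0.2019, 0.1987]
tool_rot: [[-0.107, 0.994, 0.0], [0.994, 0.107, -0.0], [-0.0, 0.0, -1.0]]
ft_force: [0.2, -0.1, 0.2]
grip_width: 0.0855
gripper_force: 0.0
```

jog_arm(plan="0 0 0 0 0 0 255;0 0 0 0 0 0 255;0 0 0 0 0 0 255;0 0 0 0 0 0 255;0 0 0 0 0 0 255;0 0 0 0 0 0 255;0 0 0 0 0 0 255")

```text
time_s: 25.5
position: [0.5175, 0.202, 0.1984]
tool_rot: [[-0.107, 0.994, 0.0], [0.994, 0.107, 0.0], [0.0, 0.0, -1.0]]
ft_force: [-0.8, -0.5, 3.7]
grip_width: 0.0172
gripper_force: 38.9
```

Pulling 9 cm along −tool y.

jog_arm(plan="0 0 0 0 -1 0 255;0 0 0 0 -1.5 0 255;0 0 0 0 -1.5 0 255;0 0 0 0 -1.5 0 255;0 0 0 0 -1.5 0 255;0 0 0 0 -1.5 0 255;0 0 0 0 -0.5 0 255;0 0 0 0 0 0 255;0 0 0 0 0 0 255")

```text
time_s: 26.25
position: [0.4301, 0.1926, 0.1984]
tool_rot: [[-0.106, 0.994, 0.005], [0.994, 0.106, 0.001], [0.001, 0.005, -1.0]]
ft_force: [9.6, 2.5, -3.8]
grip_width: 0.0167
gripper_force: 40.7
```

jog_arm(plan="0 0 0 0 -0.2 0 255;0 0 0 0 0 0 255;0 0 0 0 0 0 255;0 0 0 0 0 0 255")

```text
time_s: 26.58
position: [0.43, 0.1926, 0.1985]
tool_rot: [[-0.106, 0.994, 0.009], [0.994, 0.106, 0.002], [0.001, 0.009, -1.0]]
ft_force: [19.0, 4.1, -8.1]
grip_width: 0.0169
gripper_force: 40.7
```

jog_arm(plan="0 0 0 0 0 0 0;0 0 0 0 0 0 0;0 0 0 0 0 0 0;0 0 0 0 0 0 0;0 0 0 0 0 0 0;0 0 0 0 0 0 0;0 0 0 0 0 -2 0;0 0 0 0 0 -3.5 0;0 0 0 0 0 -3.5 0;0 0 0 0 0 -3.5 0")

```text
time_s: 27.42
position: [0.4255, 0.192, 0.3247]
tool_rot: [[-0.107, 0.994, -0.001], [0.994, 0.107, -0.0], [-0.0, -0.001, -1.0]]
ft_force: [1.4, 0.3, -0.5]
grip_width: 0.0851
gripper_force: 0.0
```

jog_arm(plan="0 0 0 -4 0 0 0;0 0 0 -4 0 0 0;0 0 0 -4 0 0 0;0 0 0 -4 0 0 0;0 0 0 -4 0 0 0;0 0 0 -4 0 0 0;0 0 0 -4 0 0 0;0 0 0 0 0 0 0")

```text
time_s: 28.08
position: [0.4562, -0.092, 0.3223]
tool_rot: [[-0.101, 0.995, -0.001], [0.995, 0.101, -0.001], [-0.001, -0.001, -1.0]]
ft_force: [-0.2, 0.4, -0.2]
grip_width: 0.0852
gripper_force: 0.0
```

```bash
python3 chk.py c4; python3 - <<'E'
from go import *
for c in ("top","side"):
    im=imaging.get_image(c); P=(cloud(im).reshape(-1,3)-O)@RL
    for lo,hi in ((.257,.316),(.322,.378)):
        q=P[(abs(P[:,0])<.026)&(P[:,1]>lo)&(P[:,1]<hi)&(P[:,2]>.008)&(P[:,2]<.026)]
        if len(q)<20: continue
        A=np.c_[q[:,0],q[:,1]-(lo+hi)/2,np.ones(len(q))]; k=np.linalg.lstsq(A,q[:,2],rcond=None)[0]; print(c,lo,k, "deg",np.degrees(k[:2]))
    q=P[(P[:,1]>.20)&(P[:,1]<.27)&(P[:,2]>.004)&(P[:,2]<.025)&(P[:,0]>-.2)&(P[:,0]<.07)]; print("gate bar x",np.percentile(q[:,0],[1,99]))
    for n in ("vessel","jar","lid"):
        r=models.tip_of(c,n)[0]; print(n,np.round(r["at"]))
E
```

```text
top 0.03 0 
top 0.1625 0 
top 0.25 252 [-0.025  0.258  0.009  0.003  0.287  0.014  0.028  0.315  0.019]
top 0.32 274 [-0.028  0.323  0.009 -0.003  0.355  0.015  0.025  0.383  0.03 ]
knob 38 [-0.169  0.205  0.028 -0.162  0.213  0.056 -0.153  0.221  0.061]
side 0.03 0 
side 0.1625 0 
side 0.25 532 [-0.022  0.262  0.01   0.003  0.29   0.014  0.029  0.316  0.017]
side 0.32 604 [-0.028  0.323  0.011 -0.003  0.354  0.014  0.024  0.382  0.029]
knob 112 [-0.17   0.207  0.026 -0.161  0.223  0.049 -0.153  0.236  0.061]
top 0.257 [-0.008  0.018  0.014] deg [-0.473  1.052]
top 0.322 [0.007 0.013 0.014] deg [0.429 0.745]
gate bar x [-0.174  0.026]
vessel [202. 227.]
jar [163. 230.]
lid [251. 229.]
side 0.257 [-0.002  0.008  0.014] deg [-0.087  0.443]
side 0.322 [-0.001  0.005  0.014] deg [-0.043  0.299]
gate bar x [-0.173  0.023]
vessel [298. 291.]
jar [301. 341.]
lid [298. 244.]
```

View pics/c4.png

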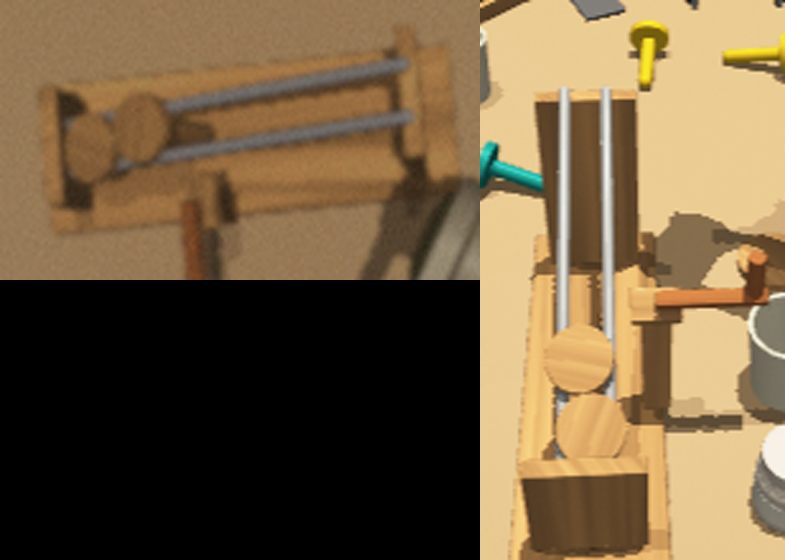

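The final view shows both discs resting at the stop, at (580,357) and (592,425) in the side crop. They sit level on the rods at s≈287 and 352 mm. The gate is pulled to its end stop with the knob at (757,262), and the bystanders are in place.

```bash
python3 -c "
from rig import job; print(job.close_job())"
```

```text
the job is handed in; nothing more can be done
None
```

I fed both beech tampers in behind the closed gate, then pulled the gate until it hit a firm stop; both now hang handle down at the low end (discs at about 287 and 352 mm), bystanders not touched, and the job is handed in; I measured about 87–88 mm of gate travel against the nominal 90 mm, and the second tamper leaned about 5.6° against the first before release but hung square afterwards.

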